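# Shut the purge gas and hold the test gauge on the tilted nipple

## Task

Shut the purge gas by turning the bar knob on the regulator box fully anticlockwise (seen from above) to its end stop, and leave it shut. Then pick up the hand-held test gauge standing on the bench, push its coupler squarely onto the tilted nipple of the service block until the spring collar snaps and is fully down, and finish still gripping the gauge and holding it fully home against the spring (it pops back if let go). Leave everything else on the bench where it is.

Things in the scene. Friction and masses are not known exactly. Their poses are not given: they have to be found in the camera images.
- regulator: Grey box 85 x 85 x 40 mm, fixed to the bench, with the purge-gas knob on the middle of its top and two short brass stubs on its far side; origin at the centre of its underside.
- knob (a joint): Turn of the knob in rad: 0 = end stop fully anticlockwise seen from above (gas shut), growing clockwise to 2.4. It starts 0.7 to 1.3 rad open, turns about the vertical with slight friction (0.04 N m) and stays where it is left.
- knob_grip (a point): Point on the knob's axis at the height to grip it, 77 mm above the bench (the knob's top is 84 mm above the bench, its disc's top 54 mm). The knob is a black bar 42 mm long, 14 mm thick and 32 mm high on a disc of 44 mm diameter; the bar lies along this point's x axis (which turns with the knob), z is up.
- block: White service block fixed to the bench on an aluminium base plate 120 x 100 x 12 mm; its sloping top face (70 x 80 mm, 65 mm above the bench at its centre) leans 30 degrees towards the block's own -x, roughly towards the robot. Origin: on the bench below the centre of the sloping face; its z is up.
- nipple: Fixed steel nipple standing squarely on the sloping face, 13 mm diameter and 30 mm long, tapering over the last 6 mm to 7 mm diameter. Origin: at its foot in the face, 65 mm above the bench; z axis: along the nipple, outwards, 30 degrees from vertical. A brass spring collar slides on it.
- collar_top (a point): Centre of the upper rim of the brass spring collar (25 mm diameter) round the nipple: 20 mm above the nipple's foot along its axis when free, 10 mm when fully down.
- collar (a joint): How far the collar is pushed down along the nipple, in m: 0 free, 0.010 fully down at its stop. Springy throughout: 6 N to start, rising to 13 N at 2 mm, then it snaps through (falls to 5 N at 8 mm) and rises to 12 N at 10 mm. It comes back up when let go.
- coupler: Loose hand-held test gauge, 0.18 to 0.33 kg, standing upright, 84 mm high. Origin: centre of its lower rim; z: up along its axis. Its lower 26 mm is the round steel coupler, 28 mm in diameter, with an open bore 16 mm in diameter and 26 mm deep from below, which goes over the nipple while its rim pushes the collar down.
- gauge_grip (a point): Point on the gauge's axis 66 mm above its lower rim, where to grip it: a square steel grip 24 x 24 mm (faces along its x and y) reaches from 26 to 78 mm above the rim, with a 20 mm round cap above.
- gauge_dial (a point): Centre of the dial's face: a round black dial 40 mm in diameter that sticks out sideways along the gauge's +x, 40 mm from its axis, 28 to 42 mm above its lower rim. Keep the fingers above it.
- wash_a: White wash bottle, 60 mm diameter, 140 mm high, leave alone; origin under its centre.
- wash_b: White wash bottle with blue cap, 56 mm diameter, 130 mm high, leave alone; origin under its centre.
- jar: Amber jar, 60 mm diameter, 75 mm high, leave alone; origin under its centre.
- vial: Small glass vial with black cap, 26 mm diameter, 45 mm high, leave alone; origin under its centre.
- marker: White marker pen with black cap, about 116 mm long along its x, 16 mm thick, lying, leave alone; origin under its centre.
- mouse: Black cordless computer mouse, 100 x 58 x 34 mm, leave alone; origin under its centre.
- tape: White roll of tape lying flat, 76 mm diameter, 19 mm high, leave alone; origin under its centre.

How it is judged:
On the way, in this order (a step that is already met when the one before it is completed fails the run):
1. the knob is turned fully anticlockwise to its end stop (value of joint knob below 0.06 rad), for 0.2 s.
2. the gauge's coupler is pressed squarely onto the nipple past the snap, collar down (value of joint collar above 0.008 m and angle between the z axis of coupler and the z axis of nipple, either way round below 0.1 rad and x of coupler in the frame of nipple between -0.004 and 0.004 m and y of coupler in the frame of nipple between -0.004 and 0.004 m and z of coupler in the frame of nipple between 0.006 and 0.0135 m), for 0.2 s.
At the end, for the whole second after the job is handed in: Knob within 0.1 rad of its anticlockwise stop; the gauge's coupler on the nipple, square to within 0.1 rad and 4 mm of its axis, the collar at least 8 of its 10 mm down (past the snap), the gauge still, pushed against the spring collar and still held by the fingers (both forces above 3 N) (all of step 2 and value of joint knob below 0.1 rad and contact force between the fingers and coupler above 3 N and contact force between coupler and nipple above 3 N and linear speed of coupler below 0.03 m/s); the arm keeps its last pose, push and grip.
It fails at once if the coupler is pressed onto the nipple's collar while the gas is still on (knob not shut) (value of joint knob above 0.15 rad and value of joint collar above 0.003 m).
It fails at once if something else on the bench is moved more than 30 mm (distance of any of wash_a, wash_b, jar, vial, marker, mouse, tape from where it was at the start of the episode above 0.03 m).
It also fails if it takes over 51 s, if anything falls off the work surface, if the arm or the gripper's body presses on something with over 40 N, if the wrist force passes 120 N, or if a joint passes its speed limit or range.

## Robot

A 6-joint arm with a two-finger parallel gripper is mounted at the origin on the work surface. World frame = base frame: x ahead of the robot, y to its left, z up, the work surface at z = 0. Lengths are in m, angles in rad, forces in N, time in s.
With the tool pointing down it reaches from about 0.325 to 0.925 m from the base axis. Payload 3.1 kg.
Tool frame: the origin (TCP) lies between the finger pads; the fingertips stand 25 mm ahead of it and the grasp point (between the pads) lies 6 mm ahead of it; z points along the fingers, y is the line along which they close (so a half turn about z gives the same grasp; the last joint's range is limited). The gripper opens to 85 mm and grips with 20 to 120 N. Pads are 22 mm wide; open, the fingers measure 114 mm over their backs; the gripper's body (76 mm by 85 mm) begins 54 mm behind the grasp point. The pads swing forward as they close: fully open they stand 13 mm farther back than shut.
Start: joints at [-1.448, 0.217, 1.613, -0, 1.311, -0.112], TCP at [0.145, -0.608, 0.256] pointing down, gripper open.
Joint ranges: [-2.75, 2.75], [-0.78, 2.1], [0.31, 2.55], [-1.13, 4.27], [0.13, 2.63], [-2.58, 2.58]. Speed limits (rad/s): [2.79, 2.79, 3.14, 3.14, 3.14, 3.14].

## Interface

Orientations are given as [roll, pitch, yaw] about the fixed x, y, z axes, in that order (R = Rz(yaw) Ry(pitch) Rx(roll)).
In Python, from workcell import manip gives the robot as it stands. The module is installed in compiled form; this text tells all that it offers.
- The arm moves only by the shell command python3 -m crank 'ROWS' [OPENING]. ROWS is rows parted by semicolons, their numbers by spaces, 1 to 10 of them, each of 4 numbers: dx, dy, dz in m, then a turn about the tool's z in rad; each row shifts and turns the commanded pose from where the row before left it, along the tool's axes as they then stand; what a row does not reach is not made up. A row lasts 1/12 s, in which the tool goes at most 0.0417 m and 0.125 rad, less where a joint would pass 70% of its speed; a pose out of reach is approached as far as the arm can. OPENING is the opening from 0.0 (shut) to 1.0 (fully open), set as the command begins (- or left out keeps the last). The fingers move at their own pace and stop on an object; the grip force is fixed at half the most. Time passes only in rows, so rows that do not move let the fingers close. It prints the time, the measured TCP pose, the force, the opening and the grip force at its end.
- manip.get_obs(): the state, without advancing time (a new reading comes with each control period).
- manip.read_camera(name): name is "side" or "top"; returns the picture (384x512x3 uint8, red, green, blue); there is no depth.
- manip.calibration(name): a dict with "K" (3x3 intrinsics, pixels), "position" and "orientation" of the camera in the world. Camera axes: x right, y up, looking along -z (the intrinsics and any distortion apply to the point x, -y, -z); pixel columns grow to the right and rows downward; lengths in m; the calibration is good to about 2 mm. A picture is of the moment at which its call begins. calibration takes no time and is no camera call.
- manip.finish_job(): hands the job in; it is judged then, once.
The state is a dict: "t": time; "qpos": joint angles; "joint_vel": joint speeds; "effort": joint torques, N m; "tcp_pos": TCP position; "orientation": TCP orientation; "contact_force": force on the tool from outside, world axes, zero at the start; "wrist_torque": the same for the moment, N m; "gripper_width": opening from 0.0 (shut) to 1.0 (fully open); "grasp_force": force on a finger pad.
Only numpy, scipy, OpenCV 4.12 (cv2) and the standard library are available. Lean on these libraries where they do the work, as an engineer would, in place of code of your own. Each camera call takes 0.05 s, during which the arm holds its last target. There are 200 camera calls.

## Working session

There is one attempt and no reset: what is moved stays moved. The work goes in short steps, Python scripts to look and compute and a shell command to move; the robot and the scene stay as the last step left them, time stands still between calls to the robot, and variables do not carry over. Pictures are saved under pics/ and viewed, at most 10 in all, crops included, and the job is handed in when it is done.

```bash
mkdir -p pics; python3 - <<'E'
from workcell import manip
import cv2
for n in("side","top"):
    im=manip.read_camera(n); cv2.imwrite(f"pics/{n}0.png",im[:,:,::-1]); c=manip.calibration(n); print(n,c)
o=manip.get_obs(); print(o)
E
python3 - <<'E'
import cv2
for n in("side","top"):
    im=cv2.imread(f"pics/{n}0.png"); cv2.imwrite(f"pics/{n}0b.png",cv2.resize(im,(800,600),interpolation=cv2.INTER_CUBIC))
E
```

```text
side {'K': array([[445.0551156 ,   0.        , 254.22637884],
       [  0.        , 445.0551156 , 186.83391549],
       [  0.        ,   0.        ,   1.        ]]), 'position': array([0.57078897, 0.77167642, 0.80251032]), 'orientation': array([ 0.83463285, -0.01505501, -3.10906504])}
top {'K': array([[435.71111466,   0.        , 272.76522528],
       [  0.        , 435.71111466, 187.30253541],
       [  0.        ,   0.        ,   1.        ]]), 'position': array([0.39913128, 0.02098294, 1.13240002]), 'orientation': array([ 0.17493704, -0.01696589, -1.54385506])}
{'t': 0.1, 'qpos': array([-1.44815802e+00,  2.17696252e-01,  1.61478299e+00,  7.83495661e-06,
        1.31129527e+00, -1.12211879e-01]), 'joint_vel': array([-1.66507557e-03, -5.21006010e-04, -5.47009434e-03, -2.06073011e-04,
        3.10877581e-04, -5.81141774e-05]), 'effort': array([-1.20046981e-03, -3.98077548e+01, -3.04969704e+01, -1.97281147e-04,
        4.26604995e-03, -7.95070036e-06]), 'tcp_pos': array([ 0.14536844, -0.6071596 ,  0.25508304]), 'orientation': array([-3.13942536e+00, -2.51837610e-04,  2.34847896e-01]), 'contact_force': array([-0.39356348, -0.7619853 , -1.16077766]), 'wrist_torque': array([0.03122921, 0.01565518, 0.0137075 ]), 'grasp_force': 0.0, 'gripper_width': 0.9999162894470554}
```

View pics/side0b.png

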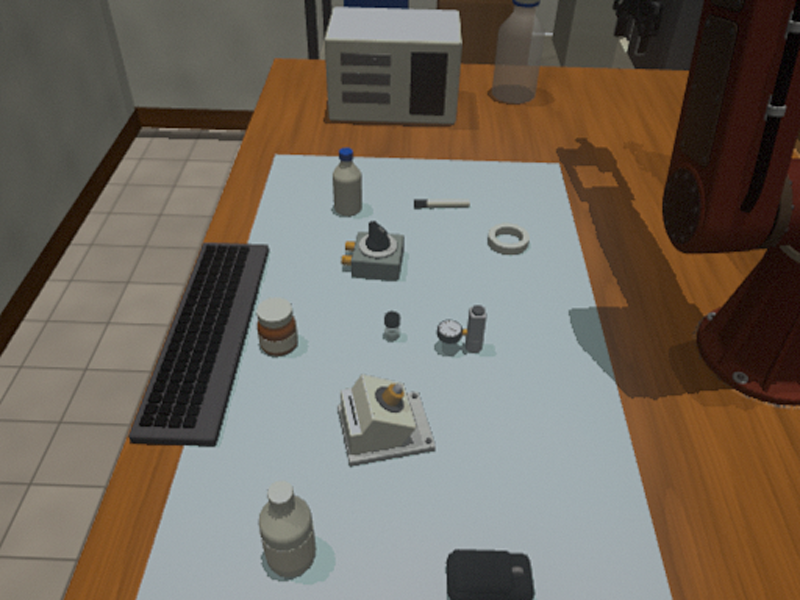

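View pics/top0b.png

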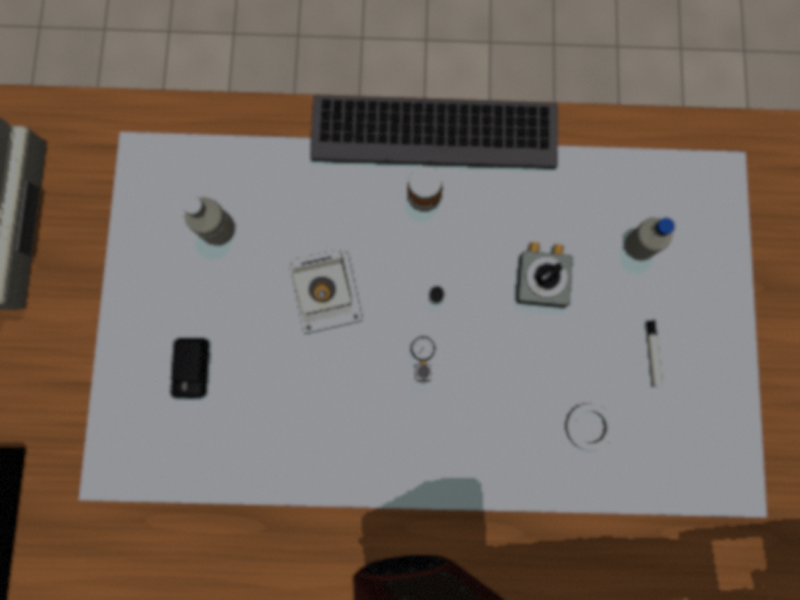

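The side view shows the regulator at (378,250), the gauge at (475,330) and the block at (388,415). In the top view they are at (546,277), (423,365) and (325,290). I'll enlarge all three in both views.

```bash
python3 - <<'E'
import cv2,numpy as np
S=dict(top=[(348,176),(270,230),(208,186)],side=[(241,158),(297,211),(247,262)])
rows=[]
for n in("top","side"):
    im=cv2.imread(f"pics/{n}0.png"); r=[]
    for u,v in S[n]:
        u0,v0=u-26,v-30; print(n,"origin",u0,v0)
        c=cv2.resize(im[v0:v0+60,u0:u0+53],(265,300),interpolation=cv2.INTER_CUBIC)
        for k in range(0,265,50): cv2.line(c,(k,0),(k,5),(0,0,255),1)
        for k in range(0,300,50): cv2.line(c,(0,k),(5,k),(0,0,255),1)
        r.append(c)
    rows.append(np.hstack(r))
a=np.clip(np.vstack(rows).astype(float)*1.4,0,255).astype('uint8')
cv2.imwrite("pics/crops.png",a)
E
```

```text
top origin 322 146
top origin 244 200
top origin 182 156
side origin 215 128
side origin 271 181
side origin 221 232
```

View pics/crops.png

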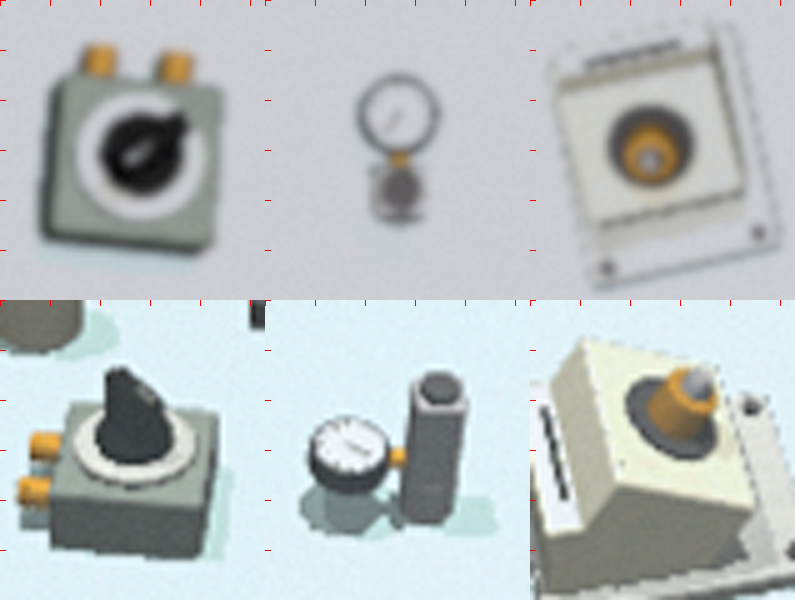

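The crops show (800-wide composite):
- **Knob:** the bar points up-right in the top view, with its tip at (180,120). In the side view its top runs from (107,372) to (158,400).
- **Gauge:** the cap is at top (400,188) and side (440,385). The dial is at top (398,115) and side (348,445).
- **Nipple:** the tip is at top (651,160) and side (703,375).
- **Base holes:** at top (607,267) and (758,232).

```bash
cat > h.py <<'E'
import numpy as np
from workcell import manip
from scipy.spatial.transform import Rotation as R
C={n:manip.calibration(n) for n in("top","side")}
O=dict(top=[(322,146),(244,200),(182,156)],side=[(215,128),(271,181),(221,232)])
def ray(n,u,v):
    c=C[n];K=c["K"];d=np.linalg.solve(K,[u,v,1]);d=R.from_euler('xyz',c["orientation"]).apply([d[0],-d[1],-d[2]])
    return np.array(c["position"]),d/np.linalg.norm(d)
def crop(n,i,x,y):  # composite coords
    o=O[n][i]; return o[0]+(x-265*i+.5)/5-.5, o[1]+(y-(300 if n=="side" else 0)+.5)/5-.5
def onz(n,p,z): o,d=ray(n,*p); return o+d*(z-o[2])/d[2]
def tri(a,b):
    o1,d1=ray("top",*a);o2,d2=ray("side",*b)
    s=np.linalg.lstsq(np.c_[d1,-d2],o2-o1,rcond=None)[0];p,q=o1+d1*s[0],o2+d2*s[1]
    return (p+q)/2,np.linalg.norm(p-q)
def proj(n,P):
    c=C[n];p=R.from_euler('xyz',c["orientation"]).inv().apply(np.asarray(P)-c["position"]);q=c["K"]@[p[0],-p[1],-p[2]];return q[:2]/q[2]
E
python3 - <<'E'
from h import *
np.set_printoptions(precision=4,suppress=True)
T=lambda i,a,b:tri(crop("top",i,*a),crop("side",i,*b))
print("cap",T(1,(400,188),(440,385))); print("dial",T(1,(398,115),(348,445)))
print("tip",T(2,(651,159),(702,376)));
h1,h2=[onz("top",crop("top",2,*p),.012) for p in((607,267),(758,232))];print("holes",h1,h2,"block x yaw",np.arctan2(*(h2-h1)[:2][::-1])+np.pi/2)
print("bar",[onz("side",crop("side",0,*p),.084) for p in((115,371),(155,400))],onz("top",crop("top",0,180,120),.084))
print("disc top",onz("top",crop("top",0,141,154),.054), "ring",onz("top",crop("top",0,143,153),.04),"side",onz("side",crop("side",0,135,445),.047))
# box top corners top view
print("box",[onz("top",crop("top",0,*p),.04) for p in((62,82),(222,92),(212,252),(52,240))])
E
```

```text
cap (array([0.4637, 0.01  , 0.0836]), np.float64(0.0005745392712736321))
dial (array([0.5034, 0.0115, 0.043 ]), np.float64(0.0023841631245003683))
tip (array([0.5783, 0.1705, 0.0901]), np.float64(0.0006836996888199468))
holes [0.5349 0.2013 0.012 ] [0.5554 0.1243 0.012 ] block x yaw 0.2603910148826647
bar [array([ 0.6366, -0.2004,  0.084 ]), array([ 0.6138, -0.1757,  0.084 ])] [ 0.6355 -0.2001  0.084 ]
disc top [ 0.6241 -0.1865  0.054 ] ring [ 0.6275 -0.1902  0.04  ] side [ 0.625  -0.1834  0.047 ]
box [array([ 0.6636, -0.1484,  0.04  ]), array([ 0.6609, -0.2312,  0.04  ]), array([ 0.5771, -0.2252,  0.04  ]), array([ 0.5809, -0.1435,  0.04  ])]
```

Heights check out: cap 84 mm, tip about 91 mm and dial 43 mm. The knob sits at about (0.623, -0.187) with its bar at about -47°. I'll go above it.

```bash
cat >> h.py <<'E'
def to(P,yaw=None):
    o=manip.get_obs();r=R.from_euler('xyz',o["orientation"])
    print("t",round(o["t"],2),"tcp",o["tcp_pos"].round(4),"rpy",o["orientation"].round(4),"q",o["qpos"].round(3),"F",o["contact_force"].round(1),"w",round(o["gripper_width"],3),"g",round(o["grasp_force"],1))
    print("tool delta",r.inv().apply(np.asarray(P)-o["tcp_pos"]).round(4), None if yaw is None else "turn %.4f"%(o["orientation"][2]-yaw))
E
A="0.0312 -0.0165 0 0"
python3 -m crank '0.0312 -0.0165 0 0;0.0312 -0.0165 0 0;0.0312 -0.0165 0 0;0.0312 -0.0165 0 0;0.0312 -0.0165 0 0;0.0312 -0.0165 0 0;0.0312 -0.0165 0 0;0.0312 -0.0165 0 0;0.0312 -0.0165 0 0'
python3 -m crank '0.0312 -0.0165 0 0;0.0312 -0.0165 0 0;0.0312 -0.0165 0 0;0.0312 -0.0165 0 0;0.0312 -0.0165 0 0;0.0312 -0.0165 0 0;0.0312 -0.0165 0 0;0.0312 -0.0165 0 0;0.0312 -0.0165 0 0'
python3 -m crank '0 0 0.005 0.117;0 0 0.005 0.117;0 0 0.005 0.117;0 0 0.005 0.117;0 0 0.005 0.117;0 0 0.005 0.117;0 0 0.005 0.117;0 0 0.005 0.117;0 0 0.005 0.117;0 0 0 0'
python3 -c "from h import *;to([.623,-.187,.083],-.82)"
```

```text
t: 0.85
tcp_pos: [0.3848, -0.3964, 0.2558]
orientation: [-3.141, 0.0, 0.235]
contact_force: [-0.6, -1.4, -1.0]
gripper_width: 0.995
grasp_force: 0.0
t: 1.6
tcp_pos: [0.6233, -0.1868, 0.2555]
orientation: [-3.141, 0.001, 0.235]
contact_force: [0.1, -0.8, 0.9]
gripper_width: 1.0
grasp_force: 0.0
t: 2.43
tcp_pos: [0.6213, -0.1878, 0.2091]
orientation: [3.14, 0.004, -0.82]
contact_force: [-0.5, -0.5, -0.2]
gripper_width: 1.002
grasp_force: 0.0
t 2.43 tcp [ 0.6213 -0.1878  0.2091] rpy [ 3.14    0.0035 -0.8201] q [-0.402  0.31   1.591  0.     1.245  1.989] F [-0.5 -0.5 -0.2] w 1.002 g 0.0
tool delta [ 0.001  -0.002   0.1261] turn -0.0001
```

```bash
python3 -m crank '0 -0.001 0.03 0;0 -0.001 0.03 0;0 0 0.03 0;0 0 0.02 0;0 0 0.016 0;0 0 0 0' 1.0
python3 -c "
from h import *;to([.623,-.187,.083],-.82)
import cv2
ims=[]
for n in('side','top'):
    im=manip.read_camera(n); u,v=map(int,proj(n,[.623,-.187,.08])); ims.append(cv2.resize(im[v-50:v+50,u-35:u+35,::-1],(400,571),interpolation=cv2.INTER_CUBIC))
cv2.imwrite('pics/knob1.png',cv2.hconcat(ims))"
```

```text
t: 2.93
tcp_pos: [0.6204, -0.1855, 0.0802]
orientation: [3.138, 0.009, -0.815]
contact_force: [-0.8, 0.4, -0.6]
gripper_width: 1.003
grasp_force: 0.0
t 2.93 tcp [ 0.6204 -0.1855  0.0802] rpy [ 3.1377  0.0087 -0.8154] q [-0.399  0.46   1.657 -0.     1.034  1.987] F [-0.8  0.4 -0.6] w 1.003 g 0.0
tool delta [ 0.0028 -0.0009 -0.0029] turn 0.0046
```

View pics/knob1.png

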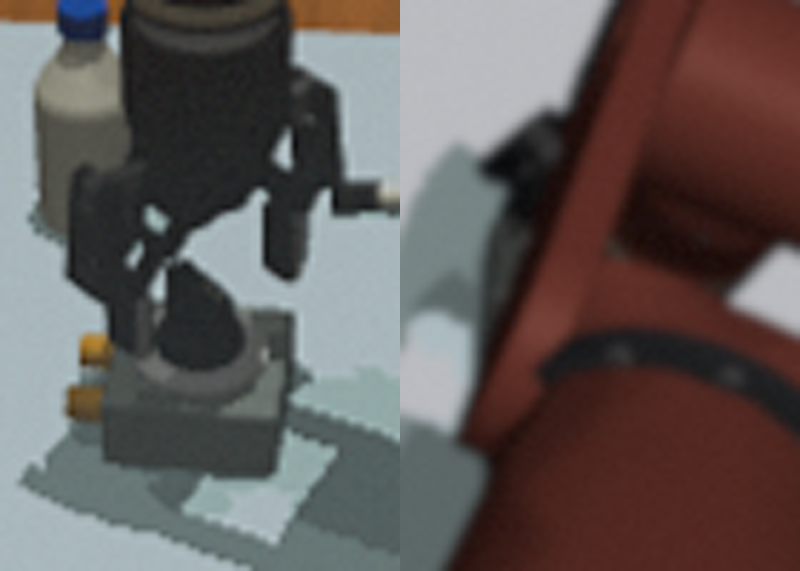

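The knob sits between the two fingers in the side view; the arm blocks the top view. Closing.

```bash
python3 -m crank '0.002 0 -0.002 0;0 0 0 0;0 0 0 0;0 0 0 0;0 0 0 0;0 0 0 0;0 0 0 0;0 0 0 0' 0
python3 -c "from h import *;to([.623,-.187,.083],-.82);print(manip.get_obs()['wrist_torque'])"
```

```text
t: 3.7
tcp_pos: [0.6253, -0.1891, 0.0881]
orientation: [3.141, -0.001, -0.818]
contact_force: [-3.8, -2.2, 4.1]
gripper_width: 0.15
grasp_force: 59.9
t 3.7 tcp [ 0.6253 -0.1891  0.0881] rpy [ 3.1407e+00 -8.0000e-04 -8.1780e-01] q [-4.010e-01  4.540e-01  1.647e+00 -1.000e-03  1.040e+00  1.989e+00] F [-3.8 -2.2  4.1] w 0.15 g 59.9
tool delta [-0.0032  0.0003  0.0051] turn 0.0022
[-0.28121809  0.43076923  0.00741048]
```

Gripped. Turning anticlockwise (negative about the tool z).

```bash
python3 -m crank '0 0 0 -0.08;0 0 0 -0.08;0 0 0 -0.08;0 0 0 -0.08;0 0 0 -0.08;0 0 0 -0.08;0 0 0 -0.08;0 0 0 -0.08;0 0 0 -0.08;0 0 0 0'
python3 -c "from h import *;to([.623,-.187,.083],.48);print(manip.get_obs()['wrist_torque'])"
```

```text
t: 4.53
tcp_pos: [0.6256, -0.1888, 0.0881]
orientation: [3.141, -0.0, -0.097]
contact_force: [-3.3, -1.2, 5.0]
gripper_width: 0.149
grasp_force: 60.0
t 4.53 tcp [ 0.6256 -0.1888  0.0881] rpy [ 3.1411e+00 -4.0000e-04 -9.6800e-02] q [-0.4    0.455  1.647 -0.     1.04   1.267] F [-3.3 -1.2  5. ] w 0.149 g 60.0
tool delta [-0.0027 -0.0015  0.0051] turn -0.5768
[-0.17506558  0.39247199 -0.00755513]
```

```bash
P='from h import *;to([.623,-.187,.083],.48);print(manip.get_obs()["wrist_torque"])'
python3 -m crank '0 0 0 -0.06;0 0 0 -0.06;0 0 0 -0.06;0 0 0 0';python3 -c "$P"
python3 -m crank '0 0 0 -0.06;0 0 0 -0.06;0 0 0 -0.06;0 0 0 0';python3 -c "$P"
```

```text
t: 4.87
tcp_pos: [0.6256, -0.1888, 0.0882]
orientation: [-3.139, -0.002, 0.068]
contact_force: [-3.7, -1.6, 6.6]
gripper_width: 0.147
grasp_force: 114.3
t 4.87 tcp [ 0.6256 -0.1888  0.0882] rpy [-3.1388e+00 -1.6000e-03  6.7900e-02] q [-0.402  0.454  1.647  0.004  1.04   1.099] F [-3.7 -1.6  6.6] w 0.147 g 114.3
tool delta [-0.0024 -0.0019  0.0052] turn -0.4121
[-0.33812191  0.52815808 -2.9747922 ]
t: 5.2
tcp_pos: [0.6255, -0.1889, 0.0885]
orientation: [-3.135, -0.005, 0.23]
contact_force: [-4.6, -1.4, 7.2]
gripper_width: 0.152
grasp_force: 224.3
t 5.2 tcp [ 0.6255 -0.1889  0.0885] rpy [-3.135  -0.0046  0.2303] q [-0.404  0.454  1.647  0.009  1.041  0.932] F [-4.6 -1.4  7.2] w 0.152 g 224.3
tool delta [-0.0021 -0.0023  0.0055] turn -0.2497
[-0.3728253   0.82644101 -6.79893635]
```

The wrist torque climbed to 6.8 N m, so the knob is at its stop. I'll ease the overtravel, open, retreat up and check.

```bash
python3 -m crank '0 0 0 0.08;0 0 0 0.08;0 0 0 0';python3 -c 'from h import *;to([.623,-.187,.083],.48);print(manip.get_obs()["wrist_torque"])'
python3 -m crank '0 0 0 0;0 0 0 0;0 0 0 0;0 0 0 0;0 0 0 0;0 0 0 0;0 0 -0.02 0;0 0 -0.04 0;0 0 -0.04 0;0 0 -0.04 0' 1.0
python3 -c 'from h import *;to([.464,.010,.15],.03)'
```

```text
t: 5.45
tcp_pos: [0.6256, -0.1888, 0.0883]
orientation: [-3.138, -0.002, 0.081]
contact_force: [-3.0, -1.2, 6.3]
gripper_width: 0.147
grasp_force: 122.7
t 5.45 tcp [ 0.6256 -0.1888  0.0883] rpy [-3.1377e+00 -2.2000e-03  8.1100e-02] q [-0.402  0.454  1.647  0.005  1.04   1.085] F [-3.  -1.2  6.3] w 0.147 g 122.7
tool delta [-0.0024 -0.002   0.0053] turn -0.3989
[-0.18009833  0.48980014 -3.34278762]
t: 6.28
tcp_pos: [0.6247, -0.188, 0.2279]
orientation: [-3.141, 0.002, 0.102]
contact_force: [1.0, 0.0, 0.6]
gripper_width: 1.0
grasp_force: 0.0
t 6.28 tcp [ 0.6247 -0.188   0.2279] rpy [-3.1407e+00  1.8000e-03  1.0230e-01] q [-0.4    0.298  1.568 -0.     1.277  1.069] F [1.  0.  0.6] w 1.0 g 0.0
tool delta [-0.1395 -0.2133  0.0783] turn 0.0723
```

```bash
python3 -m crank '-0.0174 -0.0267 0.006 0;-0.0174 -0.0267 0.006 0;-0.0174 -0.0267 0.006 0;-0.0174 -0.0267 0.006 0;-0.0174 -0.0267 0.006 0;-0.0174 -0.0267 0.006 0;-0.0174 -0.0267 0.006 0;-0.0174 -0.0267 0.006 0;0 0 0 0.072;0 0 0 0'
python3 -c '
from h import *;to([.464,.010,.072],.03)
import cv2
a=manip.read_camera("top")[:,:,::-1];b=manip.read_camera("side")[:,:,::-1]
u,v=map(int,proj("top",[.623,-.187,.06]));A=cv2.resize(a[v-38:v+38,u-25:u+25],(395,600),interpolation=cv2.INTER_CUBIC)
u,v=map(int,proj("side",[.464,.01,.09]));B=cv2.resize(b[v-45:v+45,u-30:u+30],(400,600),interpolation=cv2.INTER_CUBIC)
cv2.imwrite("pics/k2.png",cv2.hconcat([A,B]))'
```

```text
t: 7.12
tcp_pos: [0.4634, 0.0113, 0.1785]
orientation: [-3.141, 0.001, 0.031]
contact_force: [0.7, -1.2, 0.9]
gripper_width: 1.002
grasp_force: 0.0
t 7.12 tcp [0.4634 0.0113 0.1785] rpy [-3.1414e+00  1.4000e-03  3.1400e-02] q [-0.127 -0.047  2.052 -0.     1.138  1.412] F [ 0.7 -1.2  0.9] w 1.002 g 0.0
tool delta [0.0007 0.0013 0.1065] turn 0.0014
```

View pics/k2.png

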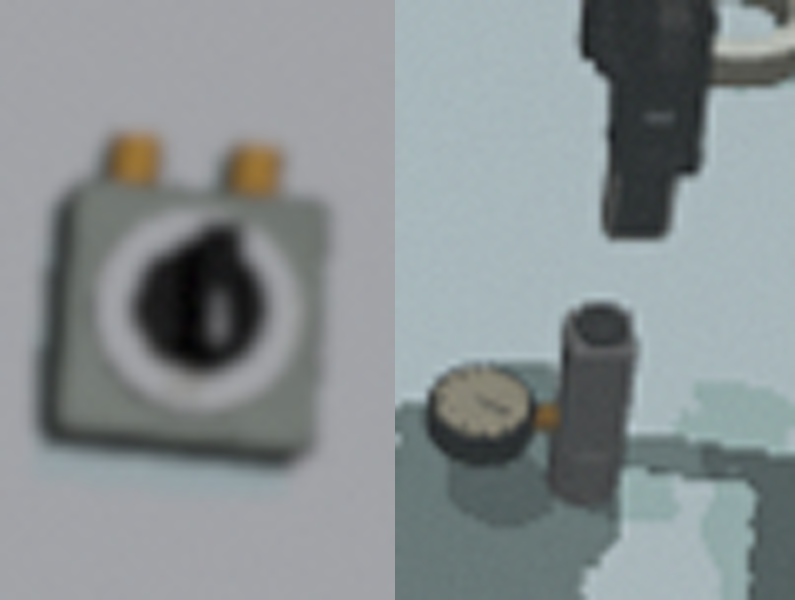

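In the left half, the knob bar now points straight up along the box's x (tip at (235,230)), so it is shut. In the right half, the fingers are directly above the gauge. Descending and gripping.

```bash
python3 -m crank '0.0007 0.0013 0.03 0;0 0 0.03 0;0 0 0.025 0;0 0 0.018 0;0 0 0 0;0 0 0 0'
python3 -c 'from h import *;to([.464,.010,.074],.03)'
python3 -m crank '0 0 0 0;0 0 0 0;0 0 0 0;0 0 0 0;0 0 0 0;0 0 0 0;0 0 0 0;0 0 0 0' 0
python3 -c 'from h import *;to([.464,.010,.074],.03)'
```

```text
t: 7.72
tcp_pos: [0.466, 0.008, 0.0758]
orientation: [-3.141, 0.002, 0.03]
contact_force: [-0.5, -0.4, 0.7]
gripper_width: 0.999
grasp_force: 0.0
t 7.72 tcp [0.466  0.008  0.0758] rpy [-3.1414e+00  1.8000e-03  2.9600e-02] q [-0.134  0.128  2.102 -0.     0.914  1.408] F [-0.5 -0.4  0.7] w 0.999 g 0.0
tool delta [-0.0019 -0.002   0.0018] turn -0.0004
t: 8.38
tcp_pos: [0.467, 0.0086, 0.0774]
orientation: [3.141, -0.002, 0.03]
contact_force: [0.3, 0.5, 6.1]
gripper_width: 0.269
grasp_force: 59.7
t 8.38 tcp [0.467  0.0086 0.0774] rpy [ 3.1413e+00 -2.2000e-03  2.9900e-02] q [-0.132  0.124  2.102  0.     0.913  1.409] F [0.3 0.5 6.1] w 0.269 g 59.7
tool delta [-0.0029 -0.0015  0.0034] turn -0.0001
```

The gauge is gripped at 23 mm width. A row only turns about the tool's z, so the 30° tilt has to come from the arm's reach limit. I'll lift, then stretch outwards at the block's azimuth and see how the pose behaves.

```bash
python3 -m crank '0 0 -0.02 0;0 0 -0.04 0;0 0 -0.04 0;0 0 -0.04 0;0 0 -0.04 0;0 0 -0.02 0'
python3 -m crank '0.0145 -0.03 0 0;0.0145 -0.03 0 0;0.0145 -0.03 0 0;0.0145 -0.03 0 0;0.0145 -0.03 0 0;0.0145 -0.03 0 0;0.0145 -0.03 0 0'
python3 -m crank '0.035 -0.0082 0 0;0.035 -0.0082 0 0;0.035 -0.0082 0 0;0.035 -0.0082 0 0;0.035 -0.0082 0 0;0.035 -0.0082 0 0;0.035 -0.0082 0 0'
python3 -c 'from h import *;to([.851,.299,.277],.03)'
python3 -m crank '0.035 -0.0082 0 0;0.035 -0.0082 0 0;0 0 0 0'
python3 -c 'from h import *;to([.851,.299,.277],.03)'
```

```text
t: 8.88
tcp_pos: [0.4673, 0.0085, 0.281]
orientation: [3.141, -0.006, 0.03]
contact_force: [2.0, -0.4, -1.8]
gripper_width: 0.263
grasp_force: 59.4
t: 9.47
tcp_pos: [0.5604, 0.2229, 0.2743]
orientation: [3.141, 0.003, 0.03]
contact_force: [0.0, -1.0, -2.3]
gripper_width: 0.269
grasp_force: 59.5
t: 10.05
tcp_pos: [0.8047, 0.2864, 0.2732]
orientation: [3.141, 0.004, 0.03]
contact_force: [0.9, -0.3, -2.0]
gripper_width: 0.266
grasp_force: 59.6
t 10.05 tcp [0.8047 0.2864 0.2732] rpy [3.1405 0.0042 0.0299] q [ 0.26   0.715  0.898 -0.     1.533  1.801] F [ 0.9 -0.3 -2. ] w 0.266 g 59.6
tool delta [ 0.0466 -0.0112 -0.004 ] turn -0.0001
t: 10.3
tcp_pos: [0.8785, 0.3051, 0.2611]
orientation: [3.14, 0.007, 0.029]
contact_force: [-0.2, -0.1, -7.7]
gripper_width: 0.271
grasp_force: 59.6
t 10.3 tcp [0.8785 0.3051 0.2611] rpy [3.1397 0.007  0.0289] q [ 0.259  0.946  0.55  -0.     1.653  1.801] F [-0.2 -0.1 -7.7] w 0.271 g 59.6
tool delta [-0.0277  0.0053 -0.0157] turn -0.0011
```

```bash
python3 -m crank '0.02 -0.0046 0 0;0.02 -0.0046 0 0;0.02 -0.0046 0 0;0 0 0 0'
python3 -c 'from h import *;to([.851,.299,.277],.03)'
python3 -m crank '0.02 -0.0046 0 0;0.02 -0.0046 0 0;0.02 -0.0046 0 0;0 0 0 0'
python3 -c 'from h import *;to([.851,.299,.277],.03)'
```

```text
t: 10.63
tcp_pos: [0.9136, 0.313, 0.2607]
orientation: [-3.14, -0.004, 0.029]
contact_force: [-1.3, -0.0, -4.3]
gripper_width: 0.266
grasp_force: 60.6
t 10.63 tcp [0.9136 0.313  0.2607] rpy [-3.14   -0.0035  0.0293] q [2.570e-01 1.086e+00 3.150e-01 1.000e-03 1.737e+00 1.799e+00] F [-1.3 -0.  -4.3] w 0.266 g 60.6
tool delta [-0.0629  0.0122 -0.0165] turn -0.0007
t: 10.97
tcp_pos: [0.9294, 0.3137, 0.2634]
orientation: [-3.125, -0.056, 0.029]
contact_force: [-0.3, -0.5, -3.1]
gripper_width: 0.262
grasp_force: 60.7
t 10.97 tcp [0.9294 0.3137 0.2634] rpy [-3.125  -0.0555  0.0289] q [0.253 1.087 0.309 0.004 1.688 1.795] F [-0.3 -0.5 -3.1] w 0.262 g 60.7
tool delta [-0.0779  0.0121 -0.0182] turn -0.0011
```

Reaching past the limit does tilt the tool outwards: 0.056 rad in the arm's plane, as wanted. Continuing.

```bash
cat >> h.py <<'E'
def tilt():
    o=manip.get_obs();z=R.from_euler('xyz',o["orientation"]).as_matrix()[:,2]
    print("tilt %.3f az %.3f"%(np.arccos(-z[2]),np.arctan2(z[1],z[0])))
E
python3 -m crank '0.03 -0.007 0 0;0.03 -0.007 0 0;0.03 -0.007 0 0;0.03 -0.007 0 0;0 0 0 0'
python3 -c 'from h import *;to([.851,.299,.277],.03);tilt()'
python3 -m crank '0.03 -0.007 0 0;0.03 -0.007 0 0;0.03 -0.007 0 0;0.03 -0.007 0 0;0 0 0 0'
python3 -c 'from h import *;to([.851,.299,.277],.03);tilt()'
```

```text
t: 11.38
tcp_pos: [0.9558, 0.3141, 0.2451]
orientation: [-3.104, -0.125, 0.027]
contact_force: [0.7, 0.1, -3.2]
gripper_width: 0.268
grasp_force: 60.7
t 11.38 tcp [0.9558 0.3141 0.2451] rpy [-3.1036 -0.1253  0.0267] q [0.245 1.107 0.31  0.01  1.594 1.788] F [ 0.7  0.1 -3.2] w 0.268 g 60.7
tool delta [-0.1004  0.0106 -0.0453] turn -0.0033
tilt 0.131 az 0.322
t: 11.8
tcp_pos: [0.9804, 0.3151, 0.2442]
orientation: [-3.08, -0.204, 0.023]
contact_force: [0.2, 0.1, -2.9]
gripper_width: 0.268
grasp_force: 60.7
t 11.8 tcp [0.9804 0.3151 0.2442] rpy [-3.0801 -0.2037  0.023 ] q [0.238 1.113 0.309 0.017 1.508 1.781] F [ 0.2  0.1 -2.9] w 0.268 g 60.7
tool delta [-0.1205  0.0096 -0.0591] turn -0.0070
tilt 0.213 az 0.318
```

```bash

python3 -m crank '0.041 -0.003 0 0;0.041 -0.003 0 0;0.041 -0.003 0 0;0.041 -0.003 0 0;0.041 -0.003 0 0;0.041 -0.003 0 0;0 0 0 0'
python3 -c 'from h import *;to([.851,.299,.277],.03);tilt()'
```

```text
t: 12.38
tcp_pos: [1.0323, 0.2812, 0.2675]
orientation: [-3.037, -0.357, 0.008]
contact_force: [-0.3, -0.2, -2.9]
gripper_width: 0.266
grasp_force: 60.7
t 12.38 tcp [1.0323 0.2812 0.2675] rpy [-3.0374 -0.3573  0.008 ] q [0.19  1.103 0.308 0.04  1.362 1.733] F [-0.3 -0.2 -2.9] w 0.266 g 60.7
tool delta [-0.1664 -0.0266 -0.0698] turn -0.0220
tilt 0.372 az 0.299
```

```bash

python3 -m crank '0.041 0.002 0 0;0.041 0.002 0 0;0.041 0.002 0 0;0.041 0.002 0 0;0.041 0.002 0 0;0 0 0 0'
python3 -c 'from h import *;to([.851,.299,.277],.03);tilt()'
```

```text
t: 12.88
tcp_pos: [1.0696, 0.2343, 0.3083]
orientation: [-3.006, -0.48, -0.009]
contact_force: [-0.0, -0.7, -0.9]
gripper_width: 0.271
grasp_force: 60.8
t 12.88 tcp [1.0696 0.2343 0.3083] rpy [-3.006  -0.4803 -0.0094] q [0.134 1.076 0.308 0.072 1.265 1.677] F [-0.  -0.7 -0.9] w 0.271 g 60.8
tool delta [-0.2088 -0.072  -0.0644] turn -0.0394
tilt 0.498 az 0.278
```

```bash

python3 -m crank '0.036 0.006 0 0;0 0 0 0;0 0 0 0'
python3 -c '
from h import *
n=np.array([-.5*np.cos(.26),-.5*np.sin(.26),np.cos(np.pi/6)])
print("nipple axis",n)
tip=np.array([.5783,.1705,.0901]);foot=np.r_[tip-n*.03];print("foot",foot)
to(tip+n*(.03-0.03+.14),.03);tilt()'
```

```text
t: 13.13
tcp_pos: [1.0745, 0.2263, 0.314]
orientation: [-3.0, -0.496, -0.01]
contact_force: [0.8, 0.0, -2.3]
gripper_width: 0.265
grasp_force: 60.7
nipple axis [-0.48319499 -0.12854028  0.8660254 ]
foot [0.59279585 0.17435621 0.06411924]
t 13.13 tcp [1.0745 0.2263 0.314 ] rpy [-3.     -0.4964 -0.0102] q [0.124 1.072 0.308 0.081 1.253 1.664] F [ 0.8  0.  -2.3] w 0.265 g 60.7
tool delta [-0.5439  0.0537 -0.1874] turn -0.0402
tilt 0.515 az 0.281
```

```bash

python3 -m crank '-0.0335 0.0033 -0.0117 0;-0.0335 0.0033 -0.0117 0;-0.0335 0.0033 -0.0117 0;-0.0335 0.0033 -0.0117 0;-0.0335 0.0033 -0.0117 0;-0.0335 0.0033 -0.0117 0;-0.0335 0.0033 -0.0117 0;-0.0335 0.0033 -0.0117 0'
python3 -c 'from h import *;to([.5107,.1525,.2113]);tilt()'
python3 -m crank '-0.0335 0.0033 -0.0117 0;-0.0335 0.0033 -0.0117 0;-0.0335 0.0033 -0.0117 0;-0.0335 0.0033 -0.0117 0;-0.0335 0.0033 -0.0117 0;-0.0335 0.0033 -0.0117 0;-0.0335 0.0033 -0.0117 0;0 0 0 0'
python3 -c 'from h import *;to([.5107,.1525,.2113]);tilt()'
```

```text
t: 13.8
tcp_pos: [0.8095, 0.1937, 0.2668]
orientation: [-3.0, -0.495, -0.008]
contact_force: [0.8, -0.0, -1.3]
gripper_width: 0.263
grasp_force: 60.7
t 13.8 tcp [0.8095 0.1937 0.2668] rpy [-2.9995 -0.495  -0.0081] q [0.124 0.383 1.454 0.109 0.8   1.611] F [ 0.8 -0.  -1.3] w 0.263 g 60.7
tool delta [-0.289   0.03   -0.0981] None
tilt 0.513 az 0.284
t: 14.47
tcp_pos: [0.5571, 0.1607, 0.216]
orientation: [-3.002, -0.477, -0.005]
contact_force: [-1.1, -0.2, -5.7]
gripper_width: 0.268
grasp_force: 60.7
t 14.47 tcp [0.5571 0.1607 0.216 ] rpy [-3.002  -0.4774 -0.0053] q [ 0.12  -0.092  2.087  0.132  0.662  1.578] F [-1.1 -0.2 -5.7] w 0.268 g 60.7
tool delta [-0.0433  0.006  -0.0181] None
tilt 0.496 az 0.292
```

```bash

python3 -m crank '-0.0217 0.003 -0.009 0;-0.0217 0.003 -0.009 0;0 0 0 0;0 0 0 0;0 0 0 0'
python3 -c '
from h import *;to([.5107,.1525,.2113]);tilt()
import cv2
P=[.555,.163,.13]
for k,n in enumerate(("side","top")):
    im=manip.read_camera(n)[:,:,::-1];cv2.imwrite("pics/%s_a.png"%n,im); u,v=map(int,proj(n,P)); print(n,u-33,v-50)
    c=cv2.resize(im[v-50:v+50,u-33:u+33],(396,600),interpolation=cv2.INTER_CUBIC); A=c if k==0 else cv2.hconcat([A,c])
A=np.clip(A*1.4,0,255).astype("uint8");cv2.imwrite("pics/ab.png",A)'
```

```text
t: 14.88
tcp_pos: [0.5229, 0.1531, 0.2198]
orientation: [-2.999, -0.498, -0.009]
contact_force: [1.1, 0.2, -1.5]
gripper_width: 0.265
grasp_force: 60.7
t 14.88 tcp [0.5229 0.1531 0.2198] rpy [-2.9994 -0.498  -0.0087] q [ 0.113 -0.192  2.171  0.137  0.657  1.569] F [ 1.1  0.2 -1.5] w 0.265 g 60.7
tool delta [-0.0147  0.0009  0.0015] None
tilt 0.516 az 0.282
side 233 181
top 173 144
```

View pics/ab.png

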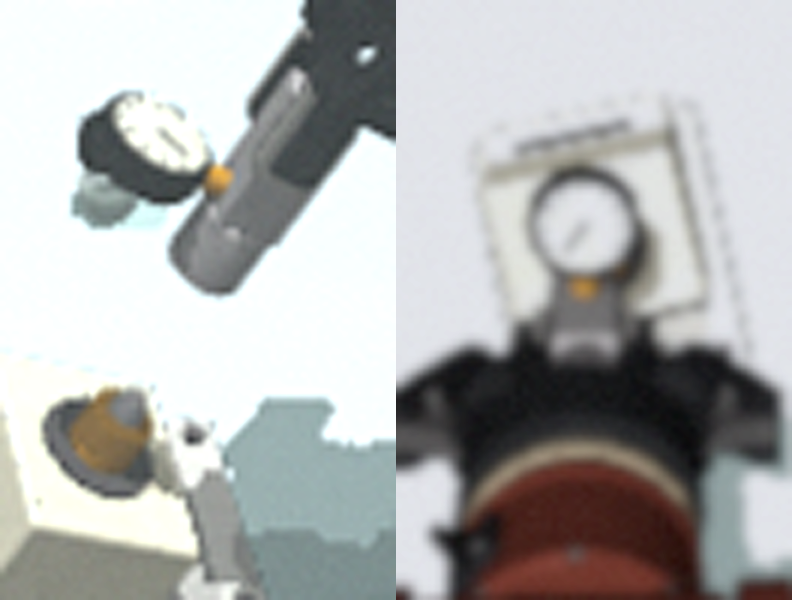

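The side crop shows the coupler rim centred near (205,272), its ends at (172,258) and (237,292), with the nipple tip at (130,398). In the top crop the dial is at (582,222). I'll compare these with predictions from the TCP.

```bash
python3 - <<'E'
from h import *
np.set_printoptions(precision=4,suppress=True)
o=manip.get_obs();r=R.from_euler('xyz',o["orientation"]);p=o["tcp_pos"]
off=dict(side=(233,181,0),top=(173,144,396))
def cp(n,P): q=proj(n,P);a=off[n];return np.array([(q[0]-a[0]+.5)*6+a[2]-.5,(q[1]-a[1]+.5)*6-.5])
def inv(n,x,y): a=off[n];return (x-a[2]+.5)/6-.5+a[0],(y+.5)/6-.5+a[1]
W=lambda x,y,z:p+r.apply([x,y,z])
for ox in(-.003,0):
    print(ox,"rim",cp("side",W(ox,0,.0774)),"dial side",cp("side",W(ox+.04,.0,.0354)),"dial top",cp("top",W(ox+.04,0,.0354)))
    a=np.linspace(0,6.283,100);c=np.array([cp("side",W(ox+.014*np.cos(t),.014*np.sin(t),.0774)) for t in a]);print(" rim extent x",c[:,0].min(),c[:,0].max(),"y",c[:,1].min(),c[:,1].max())
n=-r.apply([0,0,1])
tip,_=tri(crop("top",2,651,159),crop("side",2,702,376));print("tip",tip)
d,e=tri(inv("top",582,222),inv("side",160,135));print("dial tri in tool",r.inv().apply(d-p),e)
for az in(.22,.26,.3):
    na=np.array([-.5*np.cos(az),-.5*np.sin(az),.866]);print(az,"tip",cp("side",tip),"collar",cp("side",tip-na*.01),"foot",cp("side",tip-na*.03),"angle to tool",np.arccos(na@n))
for nm in("side","top"):
  b=O[nm][2]
E
```

```text
-0.003 rim [200.0912 263.9584] dial side [158.4236 129.5756] dial top [586.9158 224.1585]
 rim extent x 163.55732150338326 236.32872625305833 y 233.14678849183628 295.3316770949631
0 rim [192.2983 260.6856] dial side [150.2887 126.0351] dial top [586.8314 216.2053]
 rim extent x 155.69602762971738 228.60013644940727 y 229.87100228094323 292.06228334212886
tip [0.5783 0.1705 0.0901]
dial tri in tool [ 0.0369 -0.0019  0.036 ] 0.00136943176991684
0.22 tip [133.5432 397.0509] collar [119.0282 415.1745] foot [ 90.4688 450.8341] angle to tool 0.03248910598489246
0.26 tip [133.5432 397.0509] collar [119.1449 415.6124] foot [ 90.8021 452.1506] angle to tool 0.014978497713991037
0.3 tip [133.5432 397.0509] collar [119.2841 416.0467] foot [ 91.2025 453.4568] angle to tool 0.013500407008083382
```

```bash
cat >> h.py <<'E'
def rel(tip=(.5783,.1705,.0905),rim=(-.0033,-.001,.0774)):
    o=manip.get_obs();r=R.from_euler('xyz',o["orientation"]);print("tip-rim in tool",(r.inv().apply(np.array(tip)-o["tcp_pos"])-rim).round(4),"F tool",r.inv().apply(o["contact_force"]).round(1))
E
python3 -c 'from h import *;rel()'
```

```text
tip-rim in tool [-0.0103  0.0029  0.0635] F tool [-1.4  0.6  2.4]
```

```bash

python3 -m crank '-0.0103 0.0029 0 0;0 0 0.02 0;0 0 0.02 0;0 0 0.013 0;0 0 0 0;0 0 0 0;0 0 0 0'
python3 -c '
from h import *;rel();tilt()
import cv2
P=[.572,.168,.10]
im=manip.read_camera("side")[:,:,::-1]; u,v=map(int,proj("side",P)); print(u-33,v-30)
A=cv2.resize(im[v-30:v+30,u-33:u+33],(660,600),interpolation=cv2.INTER_CUBIC)
A=np.clip(A*1.4,0,255).astype("uint8");cv2.imwrite("pics/ac.png",A)'
```

```text
t: 15.57
tcp_pos: [0.538, 0.157, 0.1673]
orientation: [-3.0, -0.495, -0.009]
contact_force: [0.6, 0.3, -2.1]
gripper_width: 0.269
grasp_force: 60.6
tip-rim in tool [ 0.0021 -0.0005  0.0104] F tool [-0.5  0.   2.1]
tilt 0.514 az 0.282
225 212
```

View pics/ac.png

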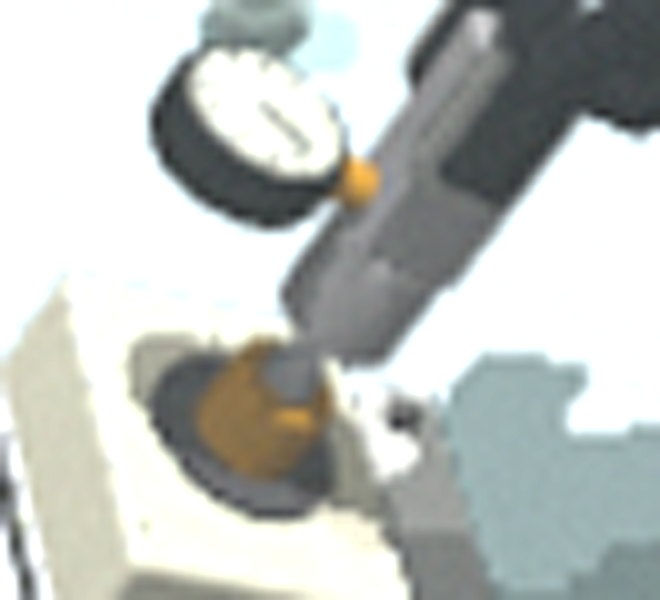

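The rim centre sits about 3 mm to the robot side of the nipple axis, which agrees with the computed residual of +2.1 mm in tool x. I'll correct that and advance over the tip.

```bash

python3 -m crank '0.0023 -0.0005 0 0;0 0 0 0;0 0 0.006 0;0 0 0.006 0;0 0 0 0;0 0 0 0'
python3 -c 'from h import *;rel();tilt()'
python3 -m crank '0 0 0.004 0;0 0 0 0;0 0 0 0'
python3 -c 'from h import *;rel();tilt()'
```

```text
t: 16.12
tcp_pos: [0.545, 0.1591, 0.1566]
orientation: [-3.0, -0.493, -0.009]
contact_force: [0.0, 0.4, -2.1]
gripper_width: 0.273
grasp_force: 60.7
tip-rim in tool [ 0.0012 -0.0001 -0.0026] F tool [-0.9 -0.1  1.9]
tilt 0.511 az 0.283
t: 16.37
tcp_pos: [0.5473, 0.1597, 0.1537]
orientation: [-3.0, -0.494, -0.009]
contact_force: [-0.2, -1.1, -2.7]
gripper_width: 0.268
grasp_force: 60.7
tip-rim in tool [ 0.0005 -0.     -0.0062] F tool [-1.4  1.4  2.1]
tilt 0.512 az 0.283
```

```bash

for i in 1 2; do python3 -m crank '0.0003 0 0.004 0;0 0 0 0;0 0 0 0' >/dev/null
python3 -c 'from h import *;rel();tilt()'; done
python3 -c '
from h import *
import cv2
P=[.572,.168,.10]
im=manip.read_camera("side")[:,:,::-1]; u,v=map(int,proj("side",P)); print(u-33,v-30)
A=cv2.resize(im[v-30:v+30,u-33:u+33],(660,600),interpolation=cv2.INTER_CUBIC)
A=np.clip(A*1.4,0,255).astype("uint8");cv2.imwrite("pics/ad.png",A)'
```

```text
tip-rim in tool [-0.0004  0.0001 -0.0095] F tool [-3.2  0.9 -8.4]
tilt 0.513 az 0.283
tip-rim in tool [-0.0003  0.0001 -0.0137] F tool [-3.3  0.8 -4.2]
tilt 0.513 az 0.283
225 212
```

View pics/ad.png

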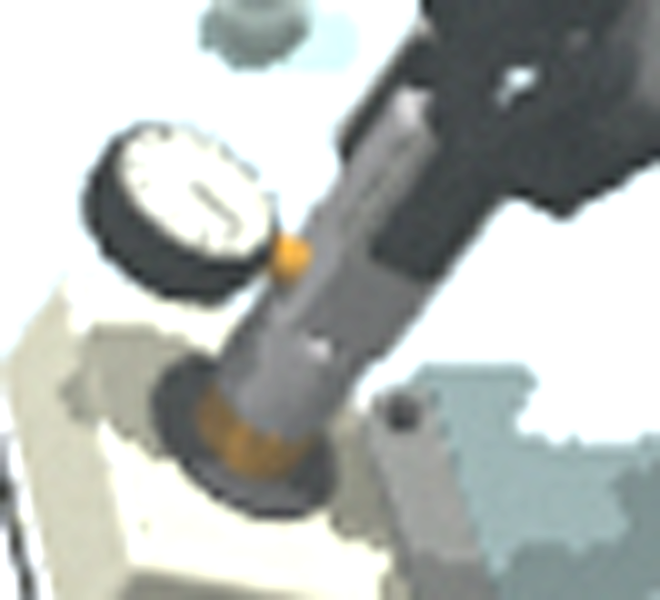

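The coupler is over the nipple, pressing squarely on the collar. Pushing on towards the stop.

```bash

for i in 1; do python3 -m crank '0 0 0.003 0;0 0 0 0;0 0 0 0' >/dev/null
python3 -c 'from h import *;rel();tilt()';python3 -m crank '0 0 0.002 0;0 0 0 0;0 0 0 0' >/dev/null
python3 -c 'from h import *;rel();tilt()'; python3 -m crank '0 0 0.0015 0;0 0 0 0;0 0 0 0' >/dev/null
python3 -c 'from h import *;rel();tilt()';done
```

```text
tip-rim in tool [-0.0003  0.0001 -0.0169] F tool [-2.9  0.8 -4. ]
tilt 0.513 az 0.283
tip-rim in tool [-0.0005  0.0001 -0.0182] F tool [ -4.2   0.9 -12.9]
tilt 0.512 az 0.283
tip-rim in tool [-0.0008  0.0002 -0.0184] F tool [ -8.5   1.8 -30.5]
tilt 0.512 az 0.284
```

The force now rises steeply (30 N with only 0.2 mm more travel), so the collar is at its stop. I'll hold and confirm.

```bash
python3 -m crank '0 0 0 0;0 0 0 0;0 0 0 0;0 0 0 0'
python3 -c '
from h import *;rel();tilt()
import cv2
P=[.572,.168,.10]
im=manip.read_camera("side")[:,:,::-1]; u,v=map(int,proj("side",P))
A=cv2.resize(im[v-30:v+30,u-33:u+33],(660,600),interpolation=cv2.INTER_CUBIC)
A=np.clip(A*1.4,0,255).astype("uint8");cv2.imwrite("pics/ae.png",A)'
```

```text
t: 18.0
tcp_pos: [0.5541, 0.1616, 0.1438]
orientation: [-3.001, -0.494, -0.007]
contact_force: [-21.9, -6.5, 22.4]
gripper_width: 0.266
grasp_force: 65.2
tip-rim in tool [-0.0007  0.0002 -0.0184] F tool [ -8.6   2.4 -30.7]
tilt 0.512 az 0.283
```

View pics/ae.png

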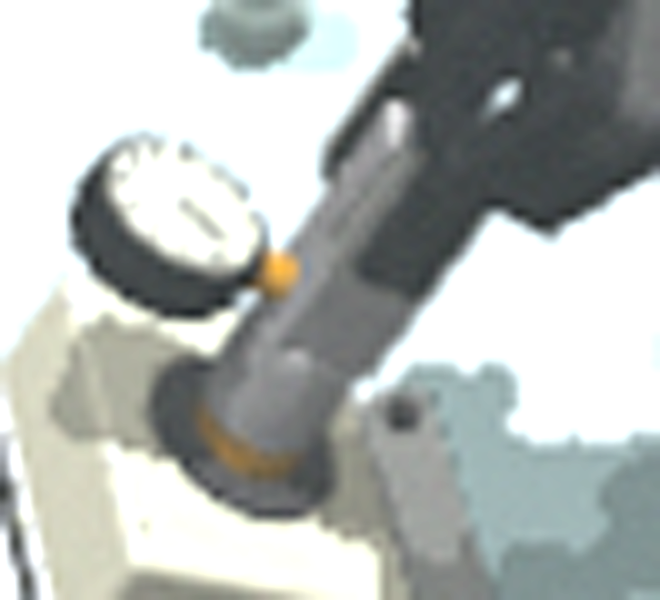

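The collar has shrunk to a thin band (y 410–475), the coupler is square on it, and the push is a steady 30 N. Handing in.

```bash
python3 -c 'from workcell import manip;print(manip.finish_job())'
```

```text
the job is handed in; nothing more can be done
None
```

I handed the job in at about 18 s: the knob is shut at its anticlockwise stop, and the gauge is still gripped and held on the nipple with a steady 30 N push, collar down at its stop by the force and the last picture. The hand-in call returned no verdict.

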